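# Clamp the filter cassette in the bench screw press

### The job

Two small bench screw presses stand side by side; one holds the round white filter cassette, the other a square well block. On the press with the round cassette, wind the crank clockwise until the pad meets the cassette, then add a quarter turn more to seal it and let go; do not overtighten it, and leave the other press's crank alone.

Things in the scene. Friction and masses are not known exactly. Their poses are not given: they have to be found in the camera images.
- filter_press: Frame of the press holding the round cassette. Origin: on the bench, under the base's centre, on the screw's axis; x from its front (about towards the robot) to its back, y to its left, z up. Grey base 130 (x) x 190 (y) x 20 mm, steel columns 18 mm thick at y = +76 and -76 mm, white top beam 36 x 186 mm, top 195 mm above the bench. Fixed. The other press is alike.
- filter_screw (a joint): Crank angle, rad, growing clockwise seen from above, which lowers the pad 24 mm a turn; the crank keeps its height. At 0 the arm points to the press's -x, at pi/2 to +y, at pi to +x. The pad just meets the cassette at 4.712, arm pointing to the -y column. It starts 0.3 to 0.6 turn short of that. It stays where left; turning takes 3 to 5 N at the handle.
- filter_knob (a point): Centre line of the crank's upright handle, 244 mm above the bench, 65 mm from the screw's axis. The handle is a black round sleeve, 22 mm thick, from 214 to 266 mm above the bench, spinning freely on its pin: a gripper may hold it without turning while leading it round. Below it: the crank arm, 20 mm wide, top at 212 mm. The hub on the screw's axis rises to 222 mm.
- filter_pad: Round steel pressing pad, 64 mm across, 12 mm thick, sprung under the aluminium platen. Its origin is not on the pad but on the screw's axis 78 mm below the pad's underside. The spring gives 3 N on contact and 3 N more per mm: some 20 N a quarter turn past contact.
- cassette: Round white plastic filter cassette, 76 mm across, 40 mm high, a short port on either side; it stands loose on the press's base under the pad, within 5 mm of the screw's axis. Origin: centre of its underside, z up. A spare one like it stands on the bench.
- other_knob (a point): The same point on the handle of the other press, which holds the square well block (64 x 64 x 26 mm). Leave it where it is. The two presses' axes are 0.31 to 0.47 m apart; which one is on the left varies.
Not all that is in view belongs to the job. Leave any purple look-alike of the cassette alone.

How it is judged:
On the way:
1. the pad has come down onto the cassette (contact force between filter_pad and cassette above 1 N), for 0.1 s.
At the end, for the whole second after the job is handed in: The crank of the press with the round cassette rests a quarter turn past contact (90 degrees, give or take 15), the pad presses on the cassette with over 8 N, and the cassette still stands flat, within 15 mm of the screw's axis (value of joint filter_screw between 6.02 and 6.545 rad and velocity of joint filter_screw between -0.05 and 0.05 rad/s and contact force between filter_pad and cassette above 8 N and horizontal distance between cassette and filter_press below 0.015 m and angle between cassette's own z axis and vertical below 0.17 rad); the robot touches nothing.
It fails at once if the cassette is overtightened: the crank is more than 140 degrees past contact (value of joint filter_screw above 7.15 rad).
It fails at once if the other press's crank is turned (its handle moved by more than 30 mm) (distance of other_knob from where it was at the start of the episode above 0.03 m).
It also fails if it takes over 38 s, if anything falls off the work surface, if the arm or the gripper's body presses on something with over 40 N, if the wrist force passes 120 N, or if a joint passes its speed limit or range.

### The arm

A 7-joint arm with a two-finger parallel gripper is mounted at the origin on the work surface. World frame = base frame: x ahead of the robot, y to its left, z up, the work surface at z = 0. Lengths are in m, angles in rad, forces in N, time in s.
With the tool pointing down it reaches from about 0.425 to 0.825 m from the base axis. Payload 3.6 kg.
Tool frame: the origin (TCP) lies between the finger pads; the fingertips stand 14 mm ahead of it and the grasp point (between the pads) lies 5 mm behind it; z points along the fingers, y is the direction in which the jaws open and shut (so a half turn about z gives the same grasp; the last joint's range is limited). The gripper opens to 85 mm and grips with 20 to 120 N. Pads are 22 mm wide; open, the fingers measure 114 mm over their backs; the gripper's body (76 mm by 85 mm) begins 54 mm behind the grasp point. The pads swing forward as they close: fully open they stand 13 mm farther back than shut.
Start: joints at [1.155, 0.615, -0.013, 1.423, 0.008, 1.103, -0.04], TCP at [0.247, -0.601, 0.224] pointing down, gripper open.
Joint ranges: [-3.12, 3.12], [-0.3, 2.06], [-1.34, 1.32], [0.26, 2.42], [-1.36, 4.5], [0.01, 1.98], [-2.84, 2.84]. Speed limits (rad/s): [2.79, 2.79, 3.14, 3.14, 3.14, 3.14, 3.14].

### API

Orientations are given as a unit quaternion [x, y, z, w].
In Python, from cell import observe, capture, camera_info, finish_job gives the robot as it stands. The module is installed in compiled form; this text tells all that it offers.
- The arm moves only by the tool drive_tool, never from a script. Its argument "series" is text: rows parted by semicolons, each of 7 numbers parted by spaces: the closure in counts, from 0 (fully open) to 255 (shut), then the shift along the tool's x, y, z in units of 50 mm (1.0 is 50 mm), then the turn, a rotation vector about the tool's x, y, z in units of 6 degrees (1.0 is 6 degrees). A call has 1 to 12 rows; each row shifts and turns the commanded pose from where the row before left it, along the tool's axes as they then stand; what a row does not reach is not made up. A row lasts 1/10 s, in which the tool goes at most 50 mm and 8.59 degrees, less where a joint would pass 70% of its speed; a pose out of reach is approached as far as the arm can. A call is refused whole if a number of a shift passes 1 or a number of a turn 1, either way. A call with a gripper value outside its range is refused whole. The fingers move at their own pace and stop on an object; "squeeze" is the grip in N (left out, the last holds). Time passes only in rows, so rows that do not move let the fingers close. It gives the time, the measured TCP pose, the force and the opening at its end, in the units of the state.
- observe(): the state, without advancing time (a new reading comes with each control period).
- capture(name): name is "scene" or "top" or "wrist"; returns the picture (480x640x3 uint8, red, green, blue); there is no depth.
- camera_info(name): a dict with "K" (3x3 intrinsics, pixels), "R" (3x3) and "t" (3): a world point X has camera coordinates R X + t; the wrist camera has in their place "hand_eye" (4x4, takes a point from camera to tool coordinates, whose origin is the TCP and whose axes are the flange's). Camera axes: x right, y down, z forward; pixel columns grow to the right and rows downward; lengths in m; the calibration is good to about 2 mm. A picture is of the moment at which its call begins: read the wrist's pose just before it. camera_info takes no time and is no camera call.
- finish_job(): hands the job in, once; it reports no verdict.
The state is a dict: "time_s": time; "q": joint angles; "qd": joint speeds; "tau": joint torques, N m; "tcp_pos": TCP position; "eef_rot": TCP orientation; "ft_force": force on the tool from outside, world axes, zero at the start; "moment": the same for the moment, N m; "width": opening from 0.0 (shut) to 1.0 (fully open).
Only numpy, scipy, OpenCV 4.12 (cv2) and the standard library are available. Lean on these libraries where they do the work, as an engineer would, in place of code of your own. Each camera call takes 0.05 s, during which the arm holds its last target. There are 200 camera calls.

## Working session

There is one attempt and no reset: what is moved stays moved. The work goes in short steps, Python scripts to look and compute and a tool call to move; the robot and the scene stay as the last step left them, time stands still between calls to the robot, and variables do not carry over. Pictures are saved under pics/ and viewed, about 8 in all and at most 12, crops included, and the job is handed in when it is done.

Besides the shell and the picture viewer there is one more tool, called after "Emit:" by a JSON object that holds its "op" and its "data", one argument or row to a line. drive_tool: Moves the arm, as the interface text tells. Its arguments: {"type":"object","properties":{"series":{"type":"string"},"squeeze":{"type":"number"}},"required":["series"]}

```bash
mkdir -p pics
python3 - <<'E'
from cell import *
import cv2
s=observe();print(s)
for n in("scene","top"):
    cv2.imwrite(f"pics/{n}0.png",capture(n)[:,:,::-1]); c=camera_info(n);print(n,c)
print(camera_info("wrist"))
E
```

```text
{'time_s': 0.0, 'q': array([ 1.15454317,  0.61592084, -0.01262853,  1.42494791,  0.0081085 ,
        1.10338884, -0.0403905 ]), 'qd': array([-0.00037587, -0.00014763,  0.00049165,  0.0013757 ,  0.00042584,
        0.0018775 ,  0.0004332 ]), 'tau': array([ 1.54081140e-04, -4.69216383e+01,  2.58978792e-01, -1.71034563e+01,
        9.91614419e-03,  9.59634403e-03,  7.51296966e-06]), 'tcp_pos': array([ 0.24668017, -0.60050324,  0.22252085]), 'eef_rot': array([ 9.81062009e-01,  1.93689506e-01, -2.72455435e-04, -1.27862192e-03]), 'ft_force': array([ 0.39088991, -0.33524098,  0.02242522]), 'moment': array([-0.00333852,  0.0312287 , -0.03612787]), 'width': 1.0038297768132671}
scene {'K': array([[434.90786471,   0.        , 329.32050131],
       [  0.        , 434.90786471, 237.71436039],
       [  0.        ,   0.        ,   1.        ]]), 'R': array([[ 0.21994639,  0.97541599,  0.01368338],
       [ 0.57490292, -0.1182771 , -0.80962779],
       [-0.78810546,  0.18594133, -0.58678412]]), 't': array([-0.08360041, -0.15524394,  1.17272885])}
top {'K': array([[567.72533579,   0.        , 325.02318567],
       [  0.        , 567.72533579, 235.7205355 ],
       [  0.        ,   0.        ,   1.        ]]), 'R': array([[ 0.02293033, -0.99968255, -0.0104404 ],
       [-0.99579069, -0.02191158, -0.08899876],
       [ 0.08874174,  0.01243722, -0.99597702]]), 't': array([-0.00466445,  0.49141696,  0.95747156])}
{'K': array([[394.13616177,   0.        , 317.97953899],
       [  0.        , 394.13616177, 241.39262698],
       [  0.        ,   0.        ,   1.        ]]), 'hand_eye': array([[ 1.12154172e-03, -9.56383009e-01, -2.92113476e-01,
         7.37586049e-02],
       [ 9.99998951e-01,  8.04799002e-04,  1.20447869e-03,
        -2.28734585e-04],
       [-9.16850314e-04, -2.92114521e-01,  9.56382908e-01,
        -1.49654775e-01],
       [ 0.00000000e+00,  0.00000000e+00,  0.00000000e+00,
         1.00000000e+00]])}
```

View pics/scene0.png

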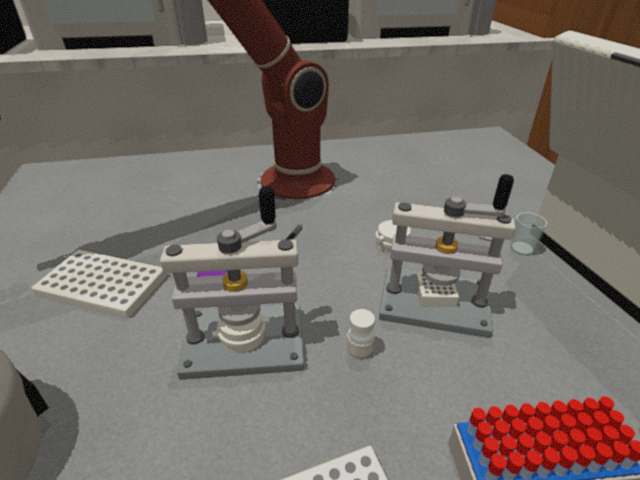

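View pics/top0.png

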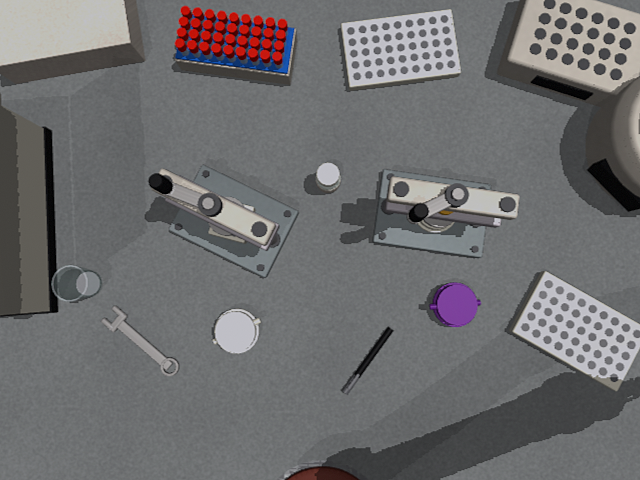

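Candidates: the press at top px (455,195) / scene (235,290) has the round white cassette; the press at top (210,205) / scene (440,250) has the square block. The spare cassette is at top (236,331) and the purple look-alike at (455,305). I choose the first press and check it in a close crop.

Run:
```python
import cv2,numpy as np
a=cv2.imread("pics/top0.png")[160:270,365:525];b=cv2.imread("pics/scene0.png")[180:380,155:315]
f=lambda i,k:cv2.resize(i,None,fx=k,fy=k,interpolation=cv2.INTER_CUBIC)
a=f(a,3);b=f(b,2)
o=np.zeros((400,800,3),np.uint8);o[:330,:480]=a;o[:400,480:800]=b
cv2.imwrite("pics/crop0.png",o)
```

```text
(no output)
```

View pics/crop0.png

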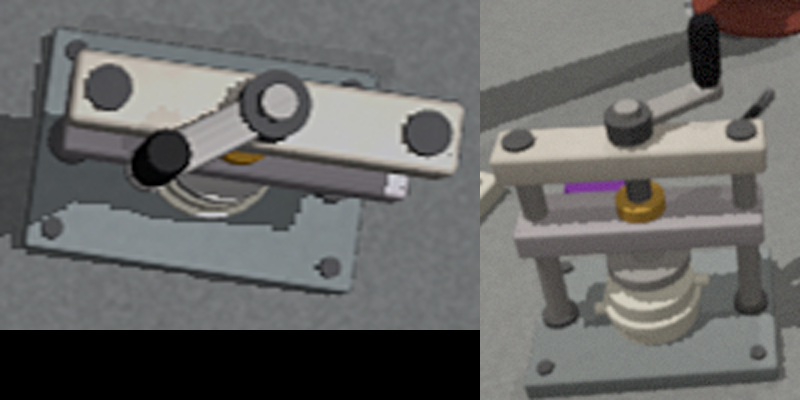

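Crop: round white cassette under this pad, confirmed. Top px: hub (457,194), handle top (421,211), caps (401,189), (508,204). Scene px: hub (228.5,233), handle top (267.5,190), caps (285.5,245), (173.5,250).

```bash
cat > h.py <<'E'
import numpy as np,cv2
from cell import *
def P(n):
    c=camera_info(n);return c["K"]@np.c_[c["R"],c["t"]]
def tri(a,b):
    X=cv2.triangulatePoints(P("top"),P("scene"),np.array(a,float).reshape(2,1),np.array(b,float).reshape(2,1))[:,0];return X[:3]/X[3]
def atz(n,p,z):
    c=camera_info(n);d=c["R"].T@np.linalg.inv(c["K"])@np.array([*p,1.]);o=-c["R"].T@c["t"];return o+d*(z-o[2])/d[2]
E
python3 - <<'E'
from h import *
for k,a,b,z in [("hub",(457,194),(228.5,233),.222),("knob",(421,211.3),(267.5,190),.266),("capL",(401,189),(285.5,245),.197),("capR",(507.7,204),(173.5,250),.197),("ohub",(210,203.5),(455,203),.222),("oknob",(158,182),(505,178),.266)]:
    print(k,tri(a,b).round(4),atz("top",a,z).round(4),atz("scene",b,z).round(4))
s=observe()
from scipy.spatial.transform import Rotation as R
print(R.from_quat(s["eef_rot"]).as_matrix().round(3))
E
```

```text
hub [ 0.5352 -0.177   0.2219] [ 0.5352 -0.1765  0.222 ] [ 0.535  -0.1777  0.222 ]
knob [ 0.5044 -0.1199  0.265 ] [ 0.5042 -0.1203  0.266 ] [ 0.5066 -0.119   0.266 ]
capL [ 0.5448 -0.1025  0.1975] [ 0.5449 -0.1024  0.197 ] [ 0.5441 -0.1027  0.197 ]
capR [ 0.5264 -0.2536  0.1983] [ 0.5266 -0.2537  0.197 ] [ 0.5244 -0.2544  0.197 ]
ohub [0.5155 0.165  0.2163] [0.5147 0.1637 0.222 ] [0.524  0.1597 0.222 ]
oknob [0.5359 0.2244 0.264 ] [0.5354 0.2234 0.266 ] [0.5392 0.2225 0.266 ]
[[ 0.925  0.38  -0.001]
 [ 0.38  -0.925  0.002]
 [-0.    -0.002 -1.   ]]
```

Emit:
{"op": "drive_tool", "data": {
  "series": "0 0 0 -0.85 0 0 0;0 0 0 -0.85 0 0 0;0 0 0 -0.85 0 0 0;0 0.6 -0.5 0 0 0 0;0 0.6 -0.5 0 0 0 0;0 0.6 -0.5 0 0 0 0;0 0.6 -0.5 0 0 0 0;0 0.6 -0.5 0 0 0 0;0 0.6 -0.5 0 0 0 0;0 0.6 -0.5 0 0 0 0;0 0.6 -0.5 0 0 0 0;0 0.6 -0.5 0 0 0 0",
  "squeeze": 25
}}

```text
time_s: 1.3
tcp_pos: [0.4115, -0.2888, 0.3509]
eef_rot: [0.981, 0.194, -0.0, -0.0]
ft_force: [-0.5, 0.2, -0.1]
width: 1.006
```

Emit:
{"op": "drive_tool", "data": {
  "series": "0 0.6 -0.5 0 0 0 0;0 0.6 -0.5 0 0 0 0;0 0.6 -0.5 0 0 0 0;0 0.6 -0.5 0 0 0 0;0 0.6 -0.45 0 0 0 0;0 0 0 0 0 0 0;0 0 0 0 0 0 0;0 0 0 0 0 0 0"
}}

```text
time_s: 2.1
tcp_pos: [0.5027, -0.1216, 0.3509]
eef_rot: [0.981, 0.193, -0.001, 0.0]
ft_force: [0.1, 0.4, 0.0]
width: 0.998
```

```bash
cat >> h.py <<'E'
from scipy.spatial.transform import Rotation as R
A=np.array([.5354,-.1773]);YAW=np.radians(-6.95)
def knob(th): # th deg
    p=np.pi+YAW-np.radians(th);return A+.065*np.array([np.cos(p),np.sin(p)])
def to_tool(s,d): return R.from_quat(s["eef_rot"]).inv().apply(d)/.05
def theta(p):
    d=p[:2]-A;return np.degrees(np.pi+YAW-np.arctan2(d[1],d[0]))%360,np.hypot(*d)
E
python3 - <<'E'
from h import *
s=observe();cv2.imwrite("pics/w1.png",capture("wrist")[:,:,::-1])
t=np.array([*knob(54.5),.246]);print(s["tcp_pos"],t,to_tool(s,t-s["tcp_pos"]),R.from_quat(s["eef_rot"]).as_matrix().round(3),s["q"],s["ft_force"])
# predicted wrist pixel of the knob top
c=camera_info("wrist");H=np.linalg.inv(c["hand_eye"]);k=np.array([*knob(54.5),.266])
for k in (np.array([*knob(54.5),.266]),np.array([*A,.222])):
  p=H@np.r_[R.from_quat(s["eef_rot"]).inv().apply(k-s["tcp_pos"]),1];p=c["K"]@p[:3];print(p[:2]/p[2])
E
```

```text
[ 0.50271762 -0.12163643  0.35086312] [ 0.50433484 -0.12020398  0.246     ] [ 0.04390282 -0.01492277  2.0971948 ] [[ 0.926  0.378 -0.001]
 [ 0.378 -0.926 -0.001]
 [-0.001  0.    -1.   ]] [ 0.33913468  0.30815791 -0.20169044  1.58299725  0.06496769  1.25806108
 -1.05661282] [0.1438091  0.39840835 0.02816373]
[316.68204211 241.33981377]
[406.06383056 214.07781861]
```

View pics/w1.png

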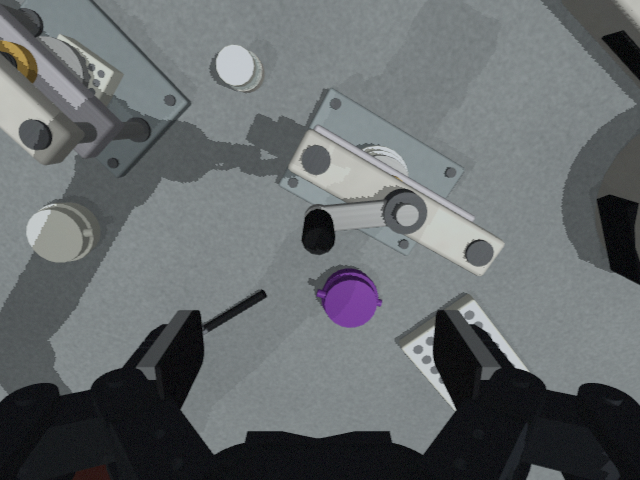

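The wrist picture shows the handle top at (318,238) and the hub at (407,213). That is within 4 px of the predictions (317,241) and (406,214), so I descend and grip.

Emit:
{"op": "drive_tool", "data": {
  "series": "0 0.04 -0.01 0.5 0 0 0;0 0 0 0.5 0 0 0;0 0 0 0.5 0 0 0;0 0 0 0.4 0 0 0;0 0 0 0.2 0 0 0;150 0 0 0 0 0 0;255 0 0 0 0 0 0;255 0 0 0 0 0 0;255 0 0 0 0 0 0;255 0 0 0 0 0 0;255 0 0 0 0 0 0;255 0 0 0 0 0 0",
  "squeeze": 25
}}

```text
time_s: 3.35
tcp_pos: [0.5062, -0.1201, 0.2474]
eef_rot: [0.981, 0.193, 0.001, 0.001]
ft_force: [0.7, -2.7, 5.2]
width: 0.231
```

```bash
cat > plan.py <<'E'
import sys
from h import *
s=observe();th,r=theta(s["tcp_pos"]);print("theta,r",th,r,"F",s["ft_force"].round(1),"z",s["tcp_pos"][2],"w",s["width"],"t",s["time_s"],"q7",s["q"][6])
a,b,n=map(float,sys.argv[1:]);g=np.linspace(a,b,int(n)+1)
prev=np.array([*knob(a),0])
for t in g[1:]:
    c=np.array([*knob(t),0]);print(t.round(1),to_tool(s,c-prev).round(3));prev=c
E
python3 plan.py 54.5 138.5 12
```

```text
theta,r 55.983378544617196 0.0642479936625005 F [ 0.7 -2.7  5.2] z 0.2473828533974265 w 0.23090056290338373 t 3.35 q7 -1.0855640351176554
61.5 [ 0.159 -0.008  0.   ]
68.5 [0.158 0.012 0.   ]
75.5 [0.156 0.031 0.   ]
82.5 [0.151 0.05  0.   ]
89.5 [0.144 0.068 0.001]
96.5 [0.134 0.085 0.001]
103.5 [0.123 0.1   0.001]
110.5 [0.11  0.115 0.001]
117.5 [0.095 0.127 0.001]
124.5 [0.079 0.138 0.001]
131.5 [0.061 0.146 0.001]
138.5 [0.043 0.153 0.001]
```

Emit:
{"op": "drive_tool", "data": {
  "series": "255 0.16 -0.01 0 0 0 0;255 0.16 0.01 0 0 0 0;255 0.156 0.03 0 0 0 0;255 0.15 0.05 0 0 0 0;255 0.144 0.068 0 0 0 0;255 0.134 0.085 0 0 0 0;255 0.123 0.1 0 0 0 0;255 0.11 0.115 0 0 0 0;255 0.095 0.127 0 0 0 0;255 0.08 0.138 0 0 0 0;255 0.06 0.146 0 0 0 0;255 0.04 0.153 0 0 0 0"
}}

```text
time_s: 4.55
tcp_pos: [0.5882, -0.1381, 0.2474]
eef_rot: [0.981, 0.194, -0.002, -0.001]
ft_force: [-4.9, -0.1, 9.0]
width: 0.236
```

```bash
python3 plan.py 138.5 222.5 12
```

```text
theta,r 136.4430332310195 0.06571242471571251 F [-4.9 -0.1  9. ] z 0.24735680231846224 w 0.23602704322686002 t 4.55 q7 -1.08149005959087
145.5 [ 0.024  0.157 -0.   ]
152.5 [ 0.005  0.159 -0.   ]
159.5 [-0.015  0.158 -0.   ]
166.5 [-0.034  0.155 -0.   ]
173.5 [-0.052  0.15  -0.   ]
180.5 [-0.07   0.142 -0.   ]
187.5 [-0.087  0.133 -0.   ]
194.5 [-0.103  0.121 -0.   ]
201.5 [-0.117  0.108  0.   ]
208.5 [-0.129  0.093  0.   ]
215.5 [-0.139  0.076  0.   ]
222.5 [-0.147  0.059  0.   ]
```

Emit:
{"op": "drive_tool", "data": {
  "series": "255 0.024 0.157 -0.02 0 0 0;255 0.005 0.159 0 0 0 0;255 -0.015 0.158 0 0 0 0;255 -0.034 0.155 0 0 0 0;255 -0.052 0.15 0 0 0 0;255 -0.07 0.142 0 0 0 0;255 -0.087 0.133 0 0 0 0;255 -0.103 0.121 0 0 0 0;255 -0.117 0.108 0 0 0 0;255 -0.13 0.093 0 0 0 0;255 -0.14 0.076 0 0 0 0;255 -0.147 0.06 0 0 0 0"
}}

```text
time_s: 5.75
tcp_pos: [0.5785, -0.2272, 0.2475]
eef_rot: [0.981, 0.193, 0.001, 0.001]
ft_force: [4.7, 0.5, 2.9]
width: 0.234
```

```bash
python3 plan.py 222.5 306.5 12
```

```text
theta,r 222.20043685940794 0.06592879248449698 F [4.7 0.5 2.9] z 0.24752598644207133 w 0.23401012343904634 t 5.75 q7 -0.9359091728470846
229.5 [-0.153  0.04  -0.   ]
236.5 [-0.157  0.021 -0.   ]
243.5 [-0.159  0.002 -0.   ]
250.5 [-0.158 -0.017 -0.   ]
257.5 [-0.155 -0.036 -0.   ]
264.5 [-0.149 -0.055 -0.   ]
271.5 [-0.141 -0.073 -0.   ]
278.5 [-0.131 -0.089 -0.   ]
285.5 [-0.119 -0.105 -0.   ]
292.5 [-0.106 -0.118 -0.   ]
299.5 [-0.091 -0.13  -0.   ]
306.5 [-0.074 -0.14  -0.   ]
```

Emit:
{"op": "drive_tool", "data": {
  "series": "255 -0.153 0.04 0 0 0 0;255 -0.157 0.02 0 0 0 0;255 -0.159 0 0 0 0 0;255 -0.158 -0.017 0 0 0 0;255 -0.155 -0.036 0 0 0 0;255 -0.15 -0.055 0 0 0 0;255 -0.14 -0.073 0 0 0 0;255 -0.13 -0.09 0 0 0 0;255 -0.12 -0.105 0 0 0 0;255 -0.106 -0.118 0 0 0 0;255 -0.09 -0.13 0 0 0 0;255 -0.075 -0.14 0 0 0 0"
}}

```text
time_s: 6.95
tcp_pos: [0.49, -0.2232, 0.2474]
eef_rot: [0.981, 0.193, -0.001, 0.0]
ft_force: [1.8, -3.1, 5.0]
width: 0.235
```

```bash
python3 plan.py 306.5 360 8
```

```text
theta,r 307.68979473093475 0.06457535665499917 F [ 1.8 -3.1  5. ] z 0.24740445864777802 w 0.234701297121087 t 6.95 q7 -0.8870455073930549
313.2 [-0.054 -0.142  0.   ]
319.9 [-0.037 -0.147  0.   ]
326.6 [-0.02 -0.15 -0.  ]
333.2 [-0.002 -0.152 -0.   ]
339.9 [ 0.015 -0.151 -0.   ]
346.6 [ 0.033 -0.148 -0.   ]
353.3 [ 0.05  -0.143 -0.   ]
360.0 [ 0.066 -0.136 -0.   ]
```

Emit:
{"op": "drive_tool", "data": {
  "series": "255 -0.054 -0.142 0 0 0 0;255 -0.037 -0.147 0 0 0 0;255 -0.02 -0.15 0 0 0 0;255 0 -0.152 0 0 0 0;255 0.015 -0.15 0 0 0 0;255 0.033 -0.148 0 0 0 0;255 0.05 -0.143 0 0 0 0;255 0.066 -0.136 0 0 0 0;255 0 0 0 0 0 0;255 0 0 0 0 0 0;255 0 0 0 0 0 0"
}}

```text
time_s: 8.05
tcp_pos: [0.4722, -0.1665, 0.2474]
eef_rot: [0.981, 0.194, 0.001, -0.001]
ft_force: [4.7, -0.7, 5.7]
width: 0.23
```

Run:
```python
from h import *
s=observe();print(theta(s["tcp_pos"]),s["ft_force"],s["tcp_pos"])
cv2.imwrite("pics/scene2.png",cv2.resize(capture("scene")[180:380,155:315,::-1],None,fx=3,fy=3))
```

```text
(np.float64(2.7747607799336578), np.float64(0.06408637312740563)) [ 4.6562061  -0.74574237  5.72984153] [ 0.47223451 -0.16647483  0.24737261]
```

View pics/scene2.png

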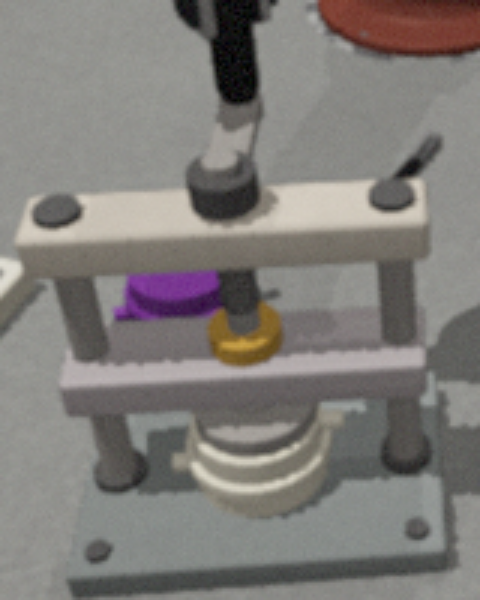

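The crop shows the handle at the press's front (crop px (237,50)), the pad seated on the cassette (crop (255,430)), and the cassette upright. The measured crank angle is about 363° (target 360). Release and lift.

Emit:
{"op": "drive_tool", "data": {
  "series": "120 0 0 0 0 0 0;0 0 0 0 0 0 0;0 0 0 0 0 0 0;0 0 0 0 0 0 0;0 0 0 0 0 0 0;0 0 0 -0.3 0 0 0;0 0 0 -0.5 0 0 0;0 0 0 -0.6 0 0 0;0 0 0 -0.6 0 0 0;0 -0.6 0 0 0 0 0;0 -0.6 0 0 0 0 0;0 0 0 0 0 0 0"
}}

```text
time_s: 9.3
tcp_pos: [0.4124, -0.193, 0.3475]
eef_rot: [0.982, 0.191, -0.001, 0.001]
ft_force: [0.0, -0.1, -0.8]
width: 1.0
```

Run:
```python
from h import *
s=observe();print(s["ft_force"],s["tcp_pos"],s["width"],s["time_s"])
f=lambda i:cv2.resize(i[:,:,::-1],None,fx=2,fy=2,interpolation=cv2.INTER_CUBIC)
a=f(capture("top")[130:300,130:530]);b=f(capture("scene")[170:300,155:555])
cv2.imwrite("pics/end.png",np.vstack([a,b]))
for th in(345,360,375):
  c=camera_info("top");p=c["K"]@(c["R"]@np.r_[knob(th),.266]+c["t"]);print(th,p[:2]/p[2], (p[:2]/p[2]-[130,130])*2)
```

```text
[ 0.04918725 -0.12199812 -0.79386136] [ 0.41238675 -0.19300558  0.34748688] 0.9995251932789407 9.3
345 [472.14817551 237.86876533] [684.29635103 215.73753066]
360 [458.95416049 237.70568312] [657.90832098 215.41136623]
375 [446.19727144 234.15859774] [632.39454289 208.31719548]
```

View pics/end.png

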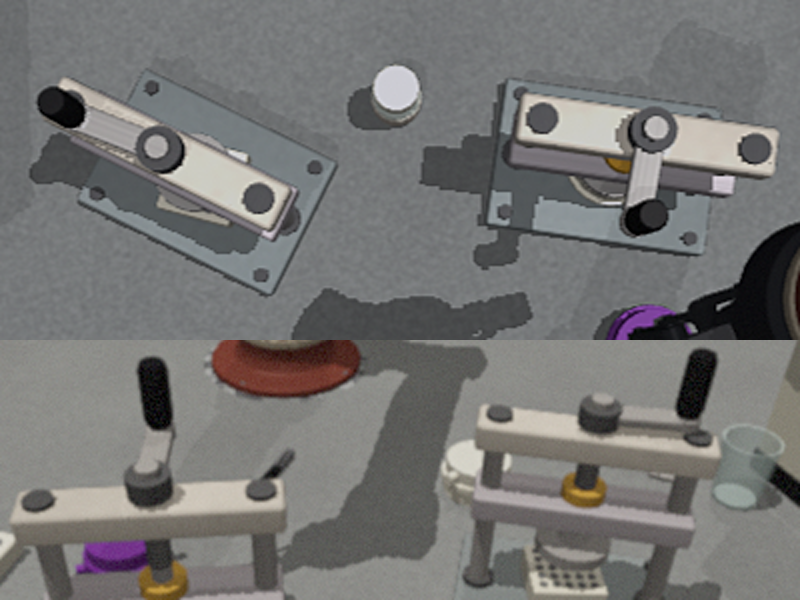

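In the top half, the handle top is at about (650,215). The prediction was (658,215) for 360° and (632,208) for 375°, so the crank is at about 364°, within tolerance. The other crank is unmoved and the gripper is clear.

```bash
python3 -c "
from cell import *
print(finish_job())"
```

```text
the job is handed in; nothing more can be done
None
```

I wound the crank of the press with the round white cassette about 308° clockwise, let go and backed off clear. I handed the job in at about 9.4 s of the 38 s allowed.

- **Crank angle:** it rests at roughly 363–364°, about 93–94° past contact. The target was 90° ± 15°. The gripper position before release (363°) and the final top picture (364°) agree. That is a few degrees over the target but within tolerance.
- **Cassette:** the last close picture, taken just before release, showed the pad seated on it and the cassette upright. The pad force itself could not be measured; I infer it from the crank angle.
- **Other press:** its crank looks unmoved in the final pictures.
- **Robot:** the wrist force read about 0–1 N at the end, so nothing is touching. The largest reading I saw between moves was about 10 N.

No check failed.

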